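Empty the rejects through the bin's flap

ROBOT

A 7-joint arm with a two-finger parallel gripper is mounted at the origin on a cart in front of the work surface, level with it; the furniture and walls round the work are solid. World frame = base frame: x ahead of the robot, y to its left, z up, the work surface at z = 0. Lengths are in m, angles in rad, forces in N, time in s.
With the tool pointing down it reaches from about 0.425 to 0.825 m from the base axis. Payload 3.6 kg.
Tool frame: the origin (TCP) lies where the fingers leave the gripper's body, on its centre line; the fingertips stand 84 mm ahead of it and the grasp point (between the pads) lies tcp_to_grasp ahead of it (tcp_to_grasp is the distance from the TCP to the grasp point, in m); z points along the fingers, y is the line along which they close (so a half turn about z gives the same grasp; the last joint's range is limited). The gripper opens to 93 mm and grips with 3 to 60 N. Pads are 15 mm wide; open, the fingers measure 128 mm over their backs; the gripper's body (75 mm by 188 mm) begins 65 mm behind the grasp point.
Start: joints at [-1.234, 0.615, -0.013, 1.423, 0.008, 1.103, -0.04], TCP at [0.231, 0.608, 0.303] pointing down, gripper open.
Joint ranges: [-3.12, 3.12], [-0.3, 2.06], [-1.34, 1.32], [0.26, 2.42], [-1.36, 4.5], [0.01, 1.98], [-2.84, 2.84]. Speed limits (rad/s): [2.79, 2.79, 3.14, 3.14, 3.14, 3.14, 3.14].

INTERFACE

Orientations are given as a unit quaternion [w, x, y, z].
In Python, from station import * gives the robot as it stands.
- The arm moves only by the shell command python3 -m crank 'ROWS'. ROWS is JSON, a list that holds one entry, the list of rows, each a list of 5 numbers: the closure, from -1 (fully open) to 1 (shut), then the shift along the tool's x, y, z in m, then the turn about the tool's z in degrees. A call has 1 to 12 rows; each row shifts and turns the commanded pose from where the row before left it, along the tool's axes as they then stand; what a row does not reach is not made up. A row lasts 1/8 s, in which the tool goes at most 62.5 mm and 10.7 degrees, less where a joint would pass 70% of its speed; a pose out of reach is approached as far as the arm can. A call is refused whole if a number of a shift passes 0.0625 or a number of a turn 10.7, either way. A call with a gripper value outside its range is refused whole. The fingers move at their own pace and stop on an object; the grip force is fixed at half the most. Time passes only in rows, so rows that do not move let the fingers close. It gives the time, the measured TCP pose, the force, the opening and the grip force at its end, in the units of the state.
- get_state(): the state, without advancing time (a new reading comes with each control period).
- capture(name): name is "scene" or "top"; returns a dict with "img" (420x560x3 uint8, blue, green, red), "intrinsics" (3x3 intrinsics, pixels), "k1" (the pictures are not rectified: a ray, as slopes to the right and down, at radius r is drawn at 1 + k1 r^2 times it, then the intrinsics apply), "R" (3x3) and "t" (3): a world point X has camera coordinates R X + t. Camera axes: x right, y down, z forward; pixel columns grow to the right and rows downward; lengths in m; the calibration is good to about 2 mm. A picture is of the moment at which its call begins. There is no depth.
- hand_in(): hands the job in; it is judged then, once.
The state is a dict: "time_s": time; "qpos": joint angles; "dq": joint speeds; "tau": joint torques, N m; "eef_pos": TCP position; "tool_rot": TCP orientation; "contact_force": force on the tool from outside, world axes, zero at the start; "ft_torque": the same for the moment, N m; "grip_width": finger opening in m; "gripper_force": force on a finger pad.
Only numpy, scipy, OpenCV 4.12 (cv2) and the standard library are available. Lean on these libraries where they do the work, as an engineer would, in place of code of your own. Each camera call takes 0.05 s, during which the arm holds its last target. There are 200 camera calls.

TASK

Put the loose white tube lying on the bench into the blue scoop beside the one already there. Take the scoop by its black handle, carry it to the yellow reject bin without spilling, push the red one-way flap inward with the scoop's front rim and tip both tubes through into the bin. Then draw the scoop out so that the flap springs shut, set the scoop back down upright on its black mat and let go; do not disturb the tape measure, the meter or the canister.

Things in the scene. Friction and masses are not known exactly. Their poses are not given: they have to be found in the camera images.
- scoop: Loose blue scoop, 0.16 kg. Pan 115 (x) x 102 (y) x 46 mm high, walls 3 mm, open front. Origin: underside, 55 mm ahead of the back face; x forward, z up. Floor 3 mm thick, flat from x=-52 to +25, then a 22 degree ramp up to the front edge (x=+60, height 14). Side walls keep 46 mm height to the front edge: their corners push the flap. It empties when tipped front-down 40 to 50 degrees.
- scoop_grip (a point): Grip point on the black handle's centre line, 105 mm behind the scoop's origin, 40 mm above its underside. The handle is straight along -x from the back wall (x=-55 to -151 mm), 14 mm wide (y), 22 mm high. Pinch it across y from above, the tool upright or leaning up to about 30 degrees in the scoop's x-z plane; at about 90 N it does not turn in the fingers. Axes as the scoop.
- scoop_lip (a point): Middle of the front edge of the scoop (top end of the ramp): 60 mm ahead of the scoop's origin, 14 mm above its underside. Axes as the scoop.
- tube_a: White closed tube with a blue cap, 26 mm diameter, 84 mm long, 0.04 kg; lies across the scoop (along the scoop's y) near its back wall. Origin: at mid-length on the tube's skin, 13 mm from its axis (the underside as first laid; it rolls with the tube). Length along its y axis. It rolls freely.
- tube_b: The same kind of tube, 26 mm diameter, 84 mm long, 0.04 kg, lying on the bench. Origin: mid-length, on the skin at the underside (13 mm below the axis as it lies); length along its y axis. It rolls freely if nudged. In the scoop it fits across it, ahead of the other tube (about x=+24 mm).
- bin: Yellow hollow reject bin fixed to the bench, 190 (x) x 175 (y) x 220 mm high, walls 4 mm. Origin: centre of its underside; the front faces its -x. The front wall is upright to 100 mm height (x=-95 mm); above it the face slopes back to x=0 at 220 mm height, with the port closed by the red flap; behind that the top is flat. What falls in lies on its floor.
- port (a point): Centre of the port in the bin's sloped face (bin frame x=-47 mm, height 160 mm). The port is 125 mm long up the slope (from x=-86, height 111 to x=-9, height 209 mm) and 137 mm wide. Axes as the bin.
- flap (a joint): Angle of the red flap, rad: 0 shut, opens inward only, to 1.4; a weak spring (under 1 N) shuts it. 121 mm long, hinged at the port's upper edge. The level scoop (x along bin x, underside 120 mm up) goes straight in until its lip is at bin x=+30; tip it there front-down 40 to 50 degrees, the lip sinking from 136 to about 80 mm height (less far in, the flap hangs before the mouth).
- mat: Black rubber rest mat fixed on the bench, 200 (x) x 135 (y) x 3 mm, the scoop's place. Origin: centre of its underside; long side along its x.
- measure: Orange tape measure, 64 x 81 x 36 mm, lying flat; bystander; origin centre of underside. It and tube_b lie left of the mat, one nearer the robot and one farther, either way round.
- meter: Yellow hand-held meter, 161 x 72 x 32 mm, lying near the back; bystander; origin centre of underside, length along its x.
- tub: White round canister with a teal lid, 68 mm diameter, 115 mm high, standing left of the bin; bystander; origin centre of underside.
Not all that is in view belongs to the job. Leave any green look-alike of the tube_b alone.

How it is judged:
On the way, in this order (a step that is already met when the one before it is completed fails the run):
1. both tubes lie in the scoop, the scoop still standing on its mat and the loose tube let go (x of tube_b in the frame of scoop between -0.056 and 0.062 m and y of tube_b in the frame of scoop between -0.05 and 0.05 m and z of tube_b in the frame of scoop between -0.012 and 0.045 m and x of tube_a in the frame of scoop between -0.056 and 0.062 m and y of tube_a in the frame of scoop between -0.05 and 0.05 m and z of tube_a in the frame of scoop between -0.012 and 0.045 m and z of scoop_grip in the frame of mat below 0.06 m and contact force between the fingers and tube_b below 0.05 N), for 0.2 s.
2. the scoop is lifted with both tubes in it (x of tube_b in the frame of scoop between -0.056 and 0.062 m and y of tube_b in the frame of scoop between -0.05 and 0.05 m and z of tube_b in the frame of scoop between -0.012 and 0.045 m and x of tube_a in the frame of scoop between -0.056 and 0.062 m and y of tube_a in the frame of scoop between -0.05 and 0.05 m and z of tube_a in the frame of scoop between -0.012 and 0.045 m and z of scoop_grip in the frame of mat above 0.1 m), for 0.2 s.
3. the flap is pressed open by the front of the scoop, which reaches in through the port with both tubes still in it (x of tube_b in the frame of scoop between -0.056 and 0.062 m and y of tube_b in the frame of scoop between -0.05 and 0.05 m and z of tube_b in the frame of scoop between -0.012 and 0.045 m and x of tube_a in the frame of scoop between -0.056 and 0.062 m and y of tube_a in the frame of scoop between -0.05 and 0.05 m and z of tube_a in the frame of scoop between -0.012 and 0.045 m and value of joint flap above 0.3 rad and x of scoop_lip in the frame of bin between -0.06 and 0.09 m), for 0.1 s.
4. both tubes have gone into the bin while the scoop is still up off its mat (x of tube_a in the frame of bin between -0.095 and 0.095 m and y of tube_a in the frame of bin between -0.088 and 0.088 m and z of tube_a in the frame of bin between -0.01 and 0.085 m and x of tube_b in the frame of bin between -0.095 and 0.095 m and y of tube_b in the frame of bin between -0.088 and 0.088 m and z of tube_b in the frame of bin between -0.01 and 0.085 m and z of scoop_grip in the frame of mat above 0.1 m), for 0.1 s.
At the end, for the whole second after the job is handed in: Both tubes lie at rest inside the bin, the flap is shut (below 0.06 rad), and the scoop stands upright (within 0.08 rad) at rest on its mat, its origin within -60 to +70 mm along and 45 mm across the mat from the mat's centre (x of tube_a in the frame of bin between -0.095 and 0.095 m and y of tube_a in the frame of bin between -0.088 and 0.088 m and z of tube_a in the frame of bin between -0.01 and 0.085 m and x of tube_b in the frame of bin between -0.095 and 0.095 m and y of tube_b in the frame of bin between -0.088 and 0.088 m and z of tube_b in the frame of bin between -0.01 and 0.085 m and value of joint flap below 0.06 rad and x of scoop in the frame of mat between -0.06 and 0.07 m and y of scoop in the frame of mat between -0.045 and 0.045 m and angle between scoop's own z axis and vertical below 0.08 rad and z of scoop in the frame of mat between -0.003 and 0.009 m and linear speed of scoop below 0.02 m/s and linear speed of each of tube_a, tube_b below 0.05 m/s); the robot touches nothing.
It fails at once if a bystander (tape measure, meter or canister) is moved by more than 30 mm (distance of any of measure, meter, tub from where it was at the start of the episode above 0.03 m).
It also fails if it takes over 72 s, if anything falls off the work surface, if the arm or the gripper's body presses on something with over 40 N, if the wrist force passes 120 N, or if a joint passes its speed limit or range.

## Working session

There is one attempt and no reset: what is moved stays moved. The work goes in short steps, Python scripts to look and compute and a shell command to move; the robot and the scene stay as the last step left them, time stands still between calls to the robot, and variables do not carry over. Pictures are saved under pics/ and viewed, at most 10 in all, crops included, and the job is handed in when it is done.

```bash
mkdir -p pics; ls
python3 - <<'E'
from station import *
import cv2
s=get_state(); print(s)
for n in ("scene","top"):
    c=capture(n); cv2.imwrite(f"pics/{n}0.png",c["img"]); print(n,c["intrinsics"],c["k1"],c["R"],c["t"])
a=cv2.imread("pics/scene0.png");b=cv2.imread("pics/top0.png")
E
```

```text
pics
{'time_s': 0.0, 'qpos': array([-1.23449045,  0.61592143, -0.01262789,  1.42489436,  0.00814206,
        1.10338629, -0.04040047]), 'dq': array([ 0.00080796,  0.0014058 , -0.00216199,  0.00079844, -0.0001704 ,
        0.00010189,  0.00016942]), 'tau': array([ 1.55391235e-04, -4.58942807e+01,  2.08768286e-01, -1.65750861e+01,
       -6.11825986e-02,  2.03445851e-02,  2.25645363e-04]), 'eef_pos': array([0.2304717 , 0.60715369, 0.30158094]), 'tool_rot': array([-1.97445343e-04,  1.80363081e-01,  9.83599269e-01, -1.26395410e-03]), 'contact_force': array([ 0.38421959,  0.58077153, -0.1615216 ]), 'ft_torque': array([ 0.01455803, -0.03407962,  0.01963915]), 'gripper_force': 0.0, 'grip_width': 0.09285620761030769}
scene [[382.2342089    0.         277.45919571]
 [  0.         382.2342089  209.0492946 ]
 [  0.           0.           1.        ]] 0.007629982711701268 [[ 0.82394464 -0.56628809  0.02080938]
 [-0.370289   -0.56583868 -0.73669033]
 [ 0.42895372  0.59928657 -0.67591   ]] [-0.47951364  0.29791984  0.77842287]
top [[432.41227003   0.         274.06210475]
 [  0.         432.41227003 214.48239433]
 [  0.           0.           1.        ]] 0.030543159887099776 [[-0.03102692 -0.99947588 -0.00923531]
 [-0.87818266  0.03167169 -0.47727572]
 [ 0.47731807 -0.0066981  -0.87870507]] [-0.03397673  0.56814623  1.08822871]
```

```bash
python3 - <<'E'
import station
print({k:(v if not callable(v) else 'fn') for k,v in vars(station).items() if not k.startswith('__')})
E
python3 -m crank --help | head -30
```

```text
{'capture': 'fn', 'hand_in': 'fn', 'get_state': 'fn', 'Unreachable': 'fn', 'tcp_to_grasp': 0.0653}invalid input: not JSON, or not a number
```

View pics/scene0.png

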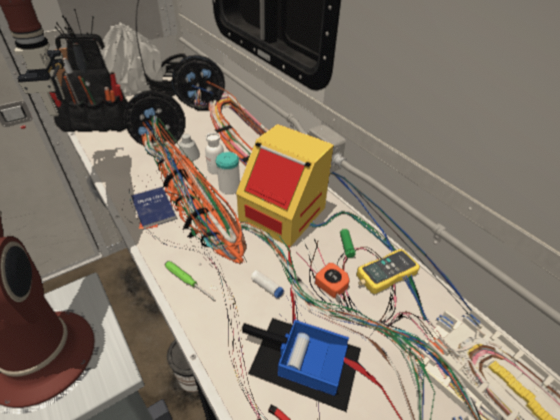

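View pics/top0.png

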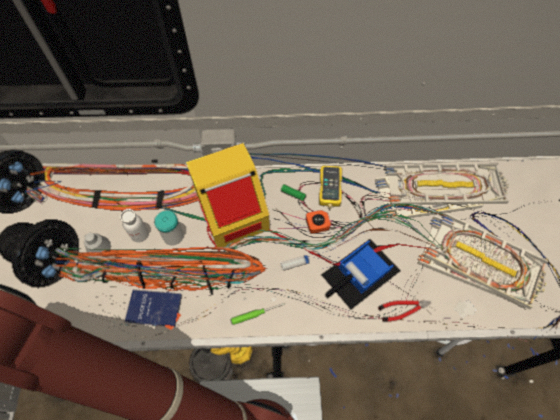

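Scene picture: white tube with blue cap at (267,284) on the bench; the green look-alike is at (347,243), tape measure (332,279), and upright white bottles at (213,152) and (188,147). The white lying tube at (267,284) is the one that fits (white, blue cap, left of the mat, nearer than the measure). The scoop is at (313,355) with its handle at (265,333), the bin at (285,185), and the canister at (228,172).

Run:
```python
import cv2,numpy as np
a=cv2.imread("pics/scene0.png");b=cv2.imread("pics/top0.png")
def crop(im,x0,y0,w,h,s,n):
    c=cv2.resize(im[y0:y0+h,x0:x0+w],None,fx=s,fy=s,interpolation=cv2.INTER_CUBIC)
    for i in range(0,w,20): cv2.putText(c,str(x0+i),(i*s,8),0,.3,(255,0,255),1); cv2.line(c,(i*s,10),(i*s,14),(255,0,255),1)
    for i in range(0,h,20): cv2.putText(c,str(y0+i),(0,i*s+4),0,.3,(255,0,255),1)
    cv2.imwrite(n,c)
crop(a,230,260,140,145,4,"pics/c1.png")
crop(b,180,140,225,170,3,"pics/c2.png")
```

```text
(no output)
```

View pics/c1.png

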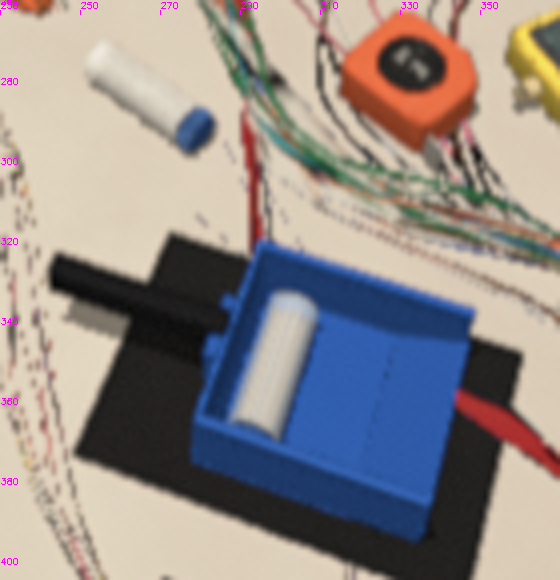

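View pics/c2.png

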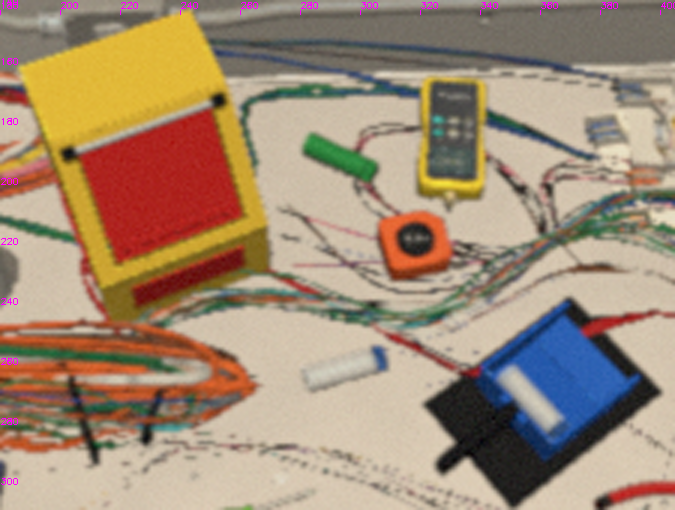

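c1 shows the white tube with its blue cap at (267,284), clearly the white one. Scoop corners, handle end and mat corners are readable. c2 shows the bin corners at about (214,236) and (269,215) on the front edge, and (186,163) and (242,143) at the top back. Next I fit the poses.

```bash
cat > h.py <<'E'
import numpy as np,cv2
from scipy.optimize import least_squares
CAL={}
def cams(cap=None):
    from station import capture
    for n in ("scene","top"):
        CAL[n]=capture(n)
    return CAL
def proj(n,X):
    c=CAL[n]; p=np.asarray(X)@c["R"].T+c["t"]; s=p[:,:2]/p[:,2:]
    s=s*(1+c["k1"]*(s**2).sum(1,keepdims=True)); K=c["intrinsics"]
    return s*[K[0,0],K[1,1]]+[K[0,2],K[1,2]]
def place(P,pose,z=0):
    x,y,a=pose; P=np.asarray(P,float); c,s=np.cos(a),np.sin(a)
    return np.c_[x+c*P[:,0]-s*P[:,1],y+s*P[:,0]+c*P[:,1],P[:,2]+z]
def fit(obs,guess,z=0):
    # obs: {cam: [(X,Y,Z mm,u,v),...]}
    def f(q):
        return np.concatenate([(proj(n,place(np.array(o)[:,:3]/1e3,q,z))-np.array(o)[:,3:]).ravel() for n,o in obs.items()])
    r=least_squares(f,guess,loss='soft_l1'); print(np.round(r.x,4),'yaw',round(np.degrees(r.x[2]),1)); print(np.round(r.fun.reshape(-1,2),1).tolist()); return r.x
E
python3 - <<'E'
from h import *
cams()
print('scoop');fit({'scene':[(-55,51,46,295.5,320.3),(60,51,46,348.3,338),(-55,-51,46,279.3,363.8),(60,-51,46,338.3,385.5),(-151,0,40,244.3,328)],
'top':[(-151,0,40,327.3,295),(-55,51,46,341,265),(60,51,46,370,241.7),(60,-51,46,392.3,265.7),(-55,-51,46,363.3,292.7)]},[.5,-.2,-.8],.003)
print('mat');fit({'scene':[(-100,67.5,3,273,318.3),(100,67.5,3,360.5,348.5),(-100,-67.5,3,249,373.5)],
'top':[(-100,67.5,3,322.3,275),(-100,-67.5,3,351.7,308.3),(100,-67.5,3,400,270),(100,67.5,3,370,239.3)]},[.5,-.2,-.8])
print('bin');fit({'top':[(95,87.5,220,186,162.7),(95,-87.5,220,241.7,143.3),(-95,87.5,100,214.3,236),(-95,-87.5,100,269.3,215),(-95,-87.5,0,269.3,229.3)],
'scene':[(95,87.5,220,280,126),(95,-87.5,220,333,146),(-95,-87.5,0,288,244)]},[.6,.2,.3])
print('tube');fit({'top':[(0,42,13,281.7,266),(0,-42,13,308.3,259.3)],'scene':[(0,42,13,253.5,275.5),(0,-42,13,281,293.3)]},[.5,0,0.])
print('measure');fit({'top':[(0,0,36,318.5,219.5)],'scene':[(0,0,36,332.7,276.5)]},[.6,0,0.])
print('tub');fit({'top':[(0,0,115,167,219)],'scene':[(0,0,115,227,159)]},[.6,.3,0.])
print('meter');fit({'top':[(0,0,32,331,185)],'scene':[(0,0,32,388,268)]},[.6,.3,0.])
E
```

```text
scoop
[ 0.4472 -0.3179 -0.9471] yaw -54.3
[[-1.0, -0.4], [0.8, -0.2], [-1.3, 1.2], [-0.8, 1.0], [-2.0, -0.3], [-0.2, -0.5], [-0.3, -3.9], [-0.5, -2.4], [1.7, -1.2], [1.6, -5.0]]
mat
[ 0.4392 -0.3102 -0.9592] yaw -55.0
[[-0.9, -0.8], [0.7, -0.3], [-1.5, 0.5], [-0.8, -1.4], [0.1, 0.8], [1.9, -0.3], [0.9, -2.1]]
bin
[0.647  0.0765 0.3674] yaw 21.1
[[-0.0, -0.8], [1.9, -0.8], [-0.8, -0.2], [0.1, -0.1], [0.7, 0.6], [-3.8, -2.3], [-0.4, -1.4], [0.3, 3.7]]
tube
[ 0.4727 -0.1132  0.2862] yaw 16.4
[[0.5, 0.2], [0.2, -1.3], [-0.2, -0.7], [-0.6, 0.3]]
measure
[ 0.6038 -0.1938  0.    ] yaw 0.0
[[0.8, -0.3], [-0.4, -0.3]]
tub
[0.5786 0.2576 0.    ] yaw 0.0
[[0.5, 0.0], [-0.2, -0.8]]
meter
[ 0.7336 -0.2463  0.    ] yaw 0.0
[[1.0, -0.9], [-0.8, -0.1]]
```

```bash
cat >> h.py <<'E'
from scipy.spatial.transform import Rotation as Ro
def tool():
    from station import get_state
    s=get_state(); q=s["tool_rot"]; R=Ro.from_quat([q[1],q[2],q[3],q[0]]).as_matrix()
    return s,s["eef_pos"],R
def go(targets,yaw=None):
    """targets: TCP xyz list; prints tool-frame shifts (mm) leg by leg, then the turn (deg) to bring tool y to yaw"""
    s,p,R=tool()
    print('t',round(s['time_s'],2),'pos',np.round(p*1e3,1),'tilt',round(np.degrees(np.arccos(-R[2,2])),1),'F',np.round(s['contact_force'],1),'w',round(s['grip_width']*1e3,1),'gf',round(s['gripper_force'],1))
    cy=np.degrees(np.arctan2(R[1,1],R[0,1]))
    for t in targets:
        d=R.T@(np.array(t)-p)*1e3; print('shift',np.round(d,1),'rows@50',round(np.abs(d).max()/50,1)); p=np.array(t)
    if yaw is not None: print('yyaw',round(cy,1),'turn',round(-((yaw-cy+90)%180-90),1))
    else: print('yyaw',round(cy,1))
E
python3 -c "
from h import *
go([(.36,.3,.3),(.4727,-.1132,.25)],16.4)"
```

```text
t 0.2 pos [230.5 607.4 302. ] tilt 0.1 F [ 0.6  0.  -0.3] w 92.9 gf 0.0
shift [-230.1 -241.4    2.4] rows@50 4.8
shift [-252.  -346.2   50.5] rows@50 6.9
yyaw 69.2 turn 52.8
```

```bash
python3 -m crank '[[[-1,-0.046,-0.048,0,0],[-1,-0.046,-0.048,0,0],[-1,-0.046,-0.048,0,0],[-1,-0.046,-0.048,0,0],[-1,-0.046,-0.048,0,0],[-1,-0.036,-0.05,0.007,0],[-1,-0.036,-0.05,0.007,0],[-1,-0.036,-0.05,0.007,0],[-1,-0.036,-0.05,0.007,0],[-1,-0.036,-0.05,0.007,0],[-1,-0.036,-0.05,0.007,0],[-1,-0.036,-0.046,0.007,0]]]'; python3 -m crank '[[[-1,0,0,0,10.6],[-1,0,0,0,10.6],[-1,0,0,0,10.6],[-1,0,0,0,10.6],[-1,0,0,0,10.4],[-1,0,0,0,0]]]'
python3 -c "
from h import *
go([(.4727,-.1132,.15),(.4727,-.1132,.090)],16.4)"
```

```text
time_s: 1.7
eef_pos: [0.4659, -0.0949, 0.2537]
tool_rot: [0.0, 0.181, 0.984, 0.0]
contact_force: [1.2, 0.8, 0.4]
grip_width: 0.0932
gripper_force: 0.0
time_s: 2.45
eef_pos: [0.4656, -0.0927, 0.2537]
tool_rot: [-0.0, 0.598, 0.802, -0.0]
contact_force: [0.7, 0.4, 0.5]
grip_width: 0.0929
gripper_force: 0.0
t 2.45 pos [465.6 -92.7 253.7] tilt 0.0 F [0.7 0.4 0.5] w 92.9 gf 0.0
shift [-21.7   1.  103.7] rows@50 2.1
shift [ 0.  0. 60.] rows@50 1.2
yyaw 16.6 turn 0.2
```

```bash
python3 -m crank '[[[-1,-0.022,0.001,0.02,0],[-1,0,0,0.04,0],[-1,0,0,0.04,0],[-1,0,0,0.034,0],[-1,0,0,0.03,0],[-1,0,0,0,0],[-1,0,0,0,0]]]'
python3 - <<'E'
from h import *
go([(.4727,-.1132,.090)],16.4)
cams()
for n in CAL: cv2.imwrite(f"pics/{n}1.png",CAL[n]["img"])
def cr(n,x0,y0,w,h,s): return cv2.resize(CAL[n]["img"][y0:y0+h,x0:x0+w],(w*s,h*s),interpolation=cv2.INTER_CUBIC)
cv2.imwrite("pics/d1.png",np.vstack([cr("scene",200,215,200,145,4)[:300*2],]))
E
```

```text
time_s: 3.32
eef_pos: [0.4732, -0.114, 0.0905]
tool_rot: [0.001, 0.599, 0.801, 0.0]
contact_force: [0.0, -1.2, 0.5]
grip_width: 0.0929
gripper_force: 0.0
t 3.33 pos [ 473.2 -114.    90.5] tilt 0.1 F [ 0.  -1.2  0.5] w 92.9 gf 0.0
shift [ 0.9 -0.3  0.5] rows@50 0.0
yyaw 16.5 turn 0.1
```

View pics/d1.png

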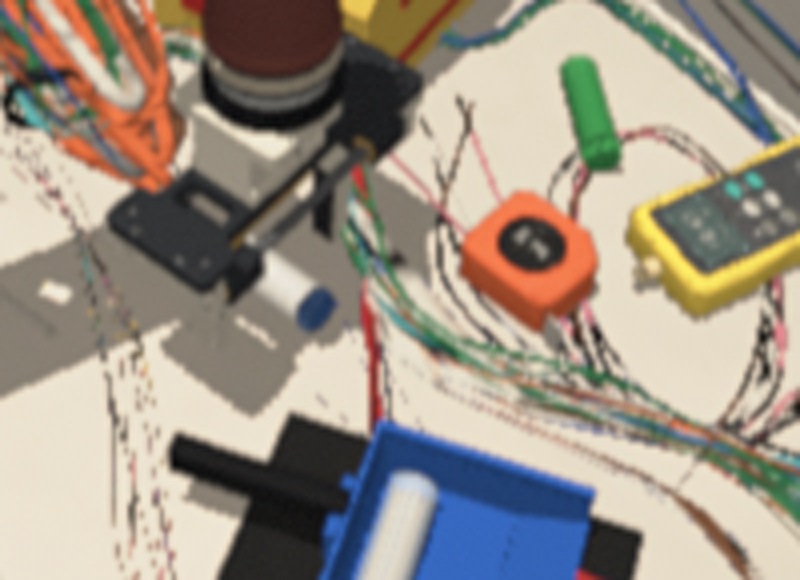

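The gripper straddles the white tube; its blue cap shows at about (279,291) between the fingers. I'll close on it and lift.

```bash
python3 -m crank '[[[1,0,0,0,0],[1,0,0,0,0],[1,0,0,0,0],[1,0,0,0,0],[1,0,0,0,0],[1,0,0,0,0],[1,0,0,0,0]]]'; python3 -m crank '[[[1,0,0,-0.03,0],[1,0,0,-0.04,0],[1,0,0,-0.04,0],[1,0,0,0,0]]]'
python3 - <<'E'
from h import *
sc=(.4472,-.3179,-.9471)
t=place([(.008,0,.0)],sc)[0]; print(t)
go([(t[0],t[1],.2)],np.degrees(sc[2]))
E
```

```text
time_s: 4.3
eef_pos: [0.4727, -0.1137, 0.0897]
tool_rot: [-0.0, 0.599, 0.801, -0.0]
contact_force: [-0.7, 0.0, -0.7]
grip_width: 0.0275
gripper_force: 0.0
time_s: 4.8
eef_pos: [0.4741, -0.1142, 0.2022]
tool_rot: [0.003, 0.599, 0.801, 0.001]
contact_force: [0.3, 0.8, -2.1]
grip_width: 0.0253
gripper_force: 30.0
[ 0.45187232 -0.3243938   0.        ]
t 4.8 pos [ 474.1 -114.2  202.2] tilt 0.4 F [ 0.3  0.8 -2.1] w 25.3 gf 30.0
shift [-195.4  -80.8    2.4] rows@50 3.9
yyaw 16.4 turn 70.7
```

```bash
python3 -m crank '[[[1,-0.03,-0.012,0,0],[1,-0.045,-0.019,0,0],[1,-0.045,-0.019,0,0],[1,-0.045,-0.019,0,0],[1,-0.03,-0.012,0,0],[1,0,0,0,0]]]';python3 -m crank '[[[1,0,0,0,10],[1,0,0,0,10.2],[1,0,0,0,10.2],[1,0,0,0,10.2],[1,0,0,0,10.2],[1,0,0,0,10.2],[1,0,0,0,9.7],[1,0,0,0,0]]]'
python3 - <<'E'
from h import *
sc=(.4472,-.3179,-.9471)
t=place([(.008,0,.0)],sc)[0]
go([(t[0],t[1],.2)],np.degrees(sc[2]))
cams()
im0={n:cv2.imread(f"pics/{n}0.png") for n in CAL}
out=[]
for n,(x0,y0,w,h) in {"scene":(230,300,140,110),"top":(310,225,100,110)}.items():
    s=5 if n=="scene" else 5
    c=cv2.resize(im0[n][y0:y0+h,x0:x0+w],(w*s,h*s),interpolation=cv2.INTER_CUBIC)
    P=np.array([(-55,51,46),(60,51,46),(60,-51,46),(-55,-51,46),(-55,-51,0),(60,-51,0)])/1e3
    H=np.array([(-55,7,51),(-151,7,51),(-151,-7,51),(-55,-7,51)])/1e3
    M=np.array([(-100,67.5,0),(100,67.5,0),(100,-67.5,0),(-100,-67.5,0)])/1e3
    for Q,q,z,col in ((P,sc,.003,(0,255,255)),(H,sc,.003,(0,255,0)),(M,(.4392,-.3102,-.9592),.003,(255,0,255))):
        u=((proj(n,place(Q,q,z))-[x0,y0]+.5)*s).astype(int); cv2.polylines(c,[u],Q is not H,col,1)
    out.append(c[:550,:800])
cv2.imwrite("pics/e1.png",cv2.resize(np.hstack([out[0],out[1]]),(800,367)))
E
```

```text
time_s: 5.55
eef_pos: [0.4483, -0.3265, 0.1985]
tool_rot: [-0.001, 0.601, 0.799, -0.001]
contact_force: [0.3, 0.8, -0.5]
grip_width: 0.0256
gripper_force: 30.0
time_s: 6.55
eef_pos: [0.4504, -0.3215, 0.1985]
tool_rot: [-0.001, 0.951, 0.309, -0.001]
contact_force: [-0.7, -0.2, 0.0]
grip_width: 0.0251
gripper_force: 30.0
t 6.55 pos [ 450.4 -321.5  198.5] tilt 0.2 F [-0.7 -0.2  0. ] w 25.1 gf 30.0
shift [-0.5  3.2 -1.5] rows@50 0.1
yyaw -54.1 turn 0.2
```

View pics/e1.png

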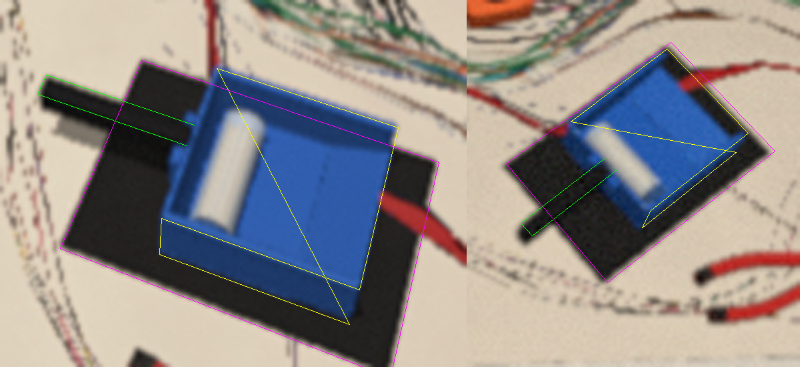

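Run:
```python
from h import *
cams(); sc=(.4472,-.3179,-.9471)
for x in (-39,-34,-30,-25,-20): print(x,np.round(proj("scene",place([(x/1e3,0,.019+.006)],sc)),1),np.round(proj("top",place([(x/1e3,0,.025)],sc)),1))
```

```text
-39 [[293.7 350. ]] [[355.4 273.9]]
-34 [[296.1 350.8]] [[356.7 273. ]]
-30 [[298.  351.4]] [[357.7 272.2]]
-25 [[300.3 352.3]] [[358.9 271.2]]
-20 [[302.7 353.1]] [[360.2 270.2]]
```

```bash
python3 -m crank '[[[1,0,0.011,0.02,0],[1,0,0,0.025,0],[1,0,0,0,0],[1,0,0,0,0]]]'
python3 - <<'E'
from h import *
sc=(.4472,-.3179,-.9471)
t=place([(.016,0,.0)],sc)[0]
go([(t[0],t[1],.103)],np.degrees(sc[2]))
s,p,R=tool()
cams()
out=[]
for n,(x0,y0,w,h) in {"scene":(230,270,140,130),"top":(310,205,120,130)}.items():
    s=5
    c=cv2.resize(CAL[n]["img"][y0:y0+h,x0:x0+w],(w*s,h*s),interpolation=cv2.INTER_CUBIC)
    P=np.array([(-55,51,46),(60,51,46),(60,-51,46),(-55,-51,46)])/1e3
    u=((proj(n,place(P,sc,.003))-[x0,y0]+.5)*s).astype(int); cv2.polylines(c,[u],True,(0,255,255),1)
    T=np.array([(R.T[0]*k*.042+p-[0,0,.0767]) for k in (-1,1)])
    u=((proj(n,T)-[x0,y0]+.5)*s).astype(int); cv2.line(c,u[0],u[1],(0,0,255),1); [cv2.circle(c,q,3,(0,0,255),1) for q in u]
    out.append(c)
cv2.imwrite("pics/f1.png",cv2.resize(np.hstack(out),(800,400)))
E
```

```text
time_s: 7.25
eef_pos: [0.4567, -0.333, 0.1555]
tool_rot: [0.0, 0.952, 0.307, 0.0]
contact_force: [-0.1, -0.4, 0.8]
grip_width: 0.0251
gripper_force: 30.0
t 7.25 pos [ 456.7 -333.   155.5] tilt 0.1 F [-0.1 -0.4  0.8] w 25.1 gf 30.0
shift [ 1.1 -1.8 52.5] rows@50 1.0
yyaw -54.3 turn -0.0
```

View pics/f1.png

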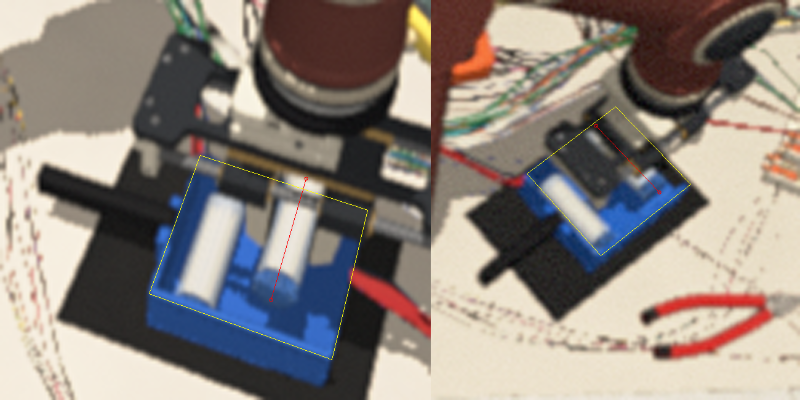

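The held tube (cap at about (276,290) in the left half of the crop) lies over the pan's centre, ahead of tube_a and parallel to it. I'll lower and release.

```bash
python3 -m crank '[[[1,0.001,-0.002,0.02,0],[1,0,0,0.02,0],[1,0,0,0.012,0],[1,0,0,0,0],[1,0,0,0,0]]]'; python3 -m crank '[[[0.2,0,0,0,0],[0.2,0,0,0,0],[0.2,0,0,0,0],[0.2,0,0,0,0]]]'; python3 -m crank '[[[0.2,0,0,-0.01,0],[0.2,0,0,-0.03,0],[0.2,0,0,-0.04,0],[0.2,0,0,-0.05,0],[0,0,0,0,0]]]'
python3 - <<'E'
from h import *
sc=(.4472,-.3179,-.9471)
for x in (-.078,-.105):
    t=place([(x,0,.0)],sc)[0]; go([(t[0],t[1],.2),(t[0],t[1],.108)],np.degrees(sc[2])+90)
E
```

```text
time_s: 7.98
eef_pos: [0.4565, -0.3309, 0.1035]
tool_rot: [0.001, 0.952, 0.307, 0.0]
contact_force: [0.9, -0.1, -0.9]
grip_width: 0.0255
gripper_force: 30.0
time_s: 8.48
eef_pos: [0.4562, -0.3304, 0.1029]
tool_rot: [0.0, 0.952, 0.307, 0.0]
contact_force: [-0.4, 0.3, -0.7]
grip_width: 0.037
gripper_force: 0.0
time_s: 9.1
eef_pos: [0.4572, -0.3323, 0.2373]
tool_rot: [0.004, 0.952, 0.307, 0.002]
contact_force: [-0.2, -0.4, -0.9]
grip_width: 0.0433
gripper_force: 0.0
t 9.1 pos [ 457.2 -332.3  237.3] tilt 0.5 F [-0.2 -0.4 -0.9] w 43.3 gf 0.0
shift [  0.1 -95.9  36.4] rows@50 1.9
shift [-0.2 -0.8 92. ] rows@50 1.8
yyaw -54.3 turn 90.0
t 9.1 pos [ 457.2 -332.3  237.3] tilt 0.5 F [-0.2 -0.4 -0.9] w 43.3 gf 0.0
shift [ 1.000e-01 -1.229e+02  3.620e+01] rows@50 2.5
shift [-0.2 -0.8 92. ] rows@50 1.8
yyaw -54.3 turn 90.0
```

```bash
python3 -m crank '[[[-1,0,-0.03,0,0],[-1,0,-0.04,0,0],[-1,0,-0.026,0,-10],[-1,0,0,0,-10],[-1,0,0,0,-10],[-1,0,0,0,-10],[-1,0,0,0,-10],[-1,0,0,0,-10],[-1,0,0,0,-10],[-1,0,0,0,-10],[-1,0,0,0,-10],[-1,0,0,0,0]]]'
python3 - <<'E'
from h import *
sc=(.4472,-.3179,-.9471)
x=-.078
t=place([(x,0,.0)],sc)[0]; go([(t[0],t[1],.2),(t[0],t[1],.108)],np.degrees(sc[2])+90)
cams()
out=[]
for n,(x0,y0,w,h) in {"scene":(230,270,140,130),"top":(310,205,120,130)}.items():
    c=cv2.resize(CAL[n]["img"][y0:y0+h,x0:x0+w],(w*5,h*5),interpolation=cv2.INTER_CUBIC)
    P=np.array([(-151,0,51),(-55,0,51)])/1e3
    u=((proj(n,place(P,sc,.003))-[x0,y0]+.5)*5).astype(int); cv2.polylines(c,[u],False,(0,255,255),1)
    out.append(c)
cv2.imwrite("pics/g1.png",cv2.resize(np.hstack(out),(800,400)))
E
```

```text
time_s: 10.6
eef_pos: [0.3996, -0.2524, 0.2324]
tool_rot: [-0.001, 0.457, 0.889, 0.0]
contact_force: [1.0, -0.2, -0.6]
grip_width: 0.0927
gripper_force: 0.0
t 10.6 pos [ 399.6 -252.4  232.4] tilt 0.1 F [ 1.  -0.2 -0.6] w 92.7 gf 0.0
shift [-3.   0.4 32.4] rows@50 0.6
shift [-0.1  0.  92. ] rows@50 1.8
yyaw 35.6 turn -0.2
```

View pics/g1.png

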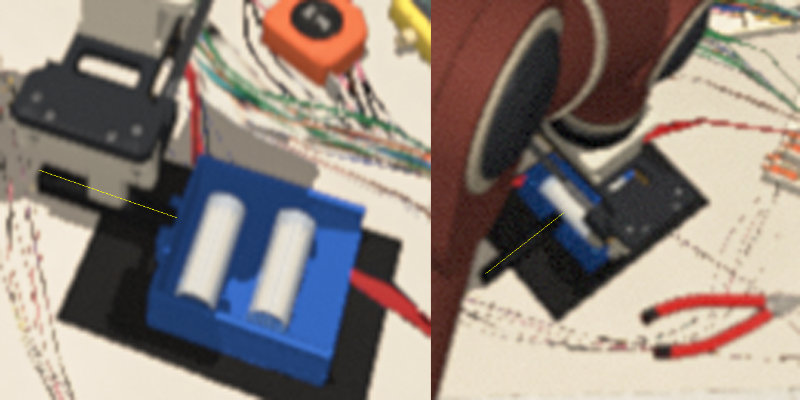

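Both tubes lie parallel in the scoop, tube_a at (213,250) and tube_b at (283,268) in the left half of the crop. Next I grip the handle.

```bash
python3 -m crank '[[[-1,-0.003,0,0.03,0],[-1,0,0,0.04,0],[-1,0,0,0.034,0],[-1,0,0,0.02,0],[-1,0,0,0,0],[-1,0,0,0,0]]]'; python3 -m crank '[[[1,0,0,0,0],[1,0,0,0,0],[1,0,0,0,0],[1,0,0,0,0],[1,0,0,0,0],[1,0,0,0,0],[1,0,0,0,0],[1,0,0,0,0]]]'
```

```text
time_s: 11.45
eef_pos: [0.4022, -0.2551, 0.1093]
tool_rot: [0.0, 0.457, 0.89, -0.0]
contact_force: [-0.6, 0.1, -0.9]
grip_width: 0.0928
gripper_force: 0.0
time_s: 12.45
eef_pos: [0.4019, -0.2549, 0.1087]
tool_rot: [-0.0, 0.456, 0.89, -0.0]
contact_force: [0.0, 0.0, 0.4]
grip_width: 0.0178
gripper_force: 0.0
```

```bash
cat >> h.py <<'E'
def pitchfit(gx=-.078,cam="scene"):
    """pitch (deg, + = front down) of the scoop about the grasp point, from the blue pan's hull"""
    cams(); im=CAL[cam]["img"]; hsv=cv2.cvtColor(im,cv2.COLOR_BGR2HSV)
    m=cv2.inRange(hsv,(104,150,50),(120,255,255)); k,l,st,_=cv2.connectedComponentsWithStats(m)
    s,p,R=tool(); g=p+R[:,2]*.0653; fwd=-R[:,0]; a=np.arctan2(fwd[1],fwd[0])
    V=np.array([(x,y,z) for y in (-51,51) for x,z in ((-55,46),(60,46),(60,12),(25,0),(-55,0))])/1e3-[gx,0,.040]
    c0=proj(cam,[g+fwd*.08])[0]
    i=1+np.argmin([np.hypot(*(np.array(_[j])-c0))-(st[j,4]**.5) for j in range(1,k)])
    pts=np.argwhere(l==i)[:,::-1].astype(np.int32)
    S=4; A=np.zeros((420*S,560*S),np.uint8); cv2.fillConvexPoly(A,cv2.convexHull(((pts+.5)*S).astype(np.int32)),1)
    def mod(q):
        W=V@Ro.from_euler('y',q[0],degrees=True).as_matrix().T+[q[1]/1e3,0,q[2]/1e3]
        W=W@Ro.from_euler('z',a).as_matrix().T+g
        return proj(cam,W)
    def sc(q):
        B=np.zeros_like(A); cv2.fillConvexPoly(B,cv2.convexHull(((mod(q)+.5)*S).astype(np.int32)),1)
        return 1-(A&B).sum()/(A|B).sum()
    from scipy.optimize import minimize
    best=min((minimize(sc,[t,0,0],method='Nelder-Mead',options=dict(initial_simplex=[[t,0,0],[t+6,0,0],[t,5,0],[t,0,5]],maxiter=90)) for t in (0,20,45)),key=lambda r:r.fun)
    print(cam,'area',st[i,4],'pitch,dx,dz',np.round(best.x,1),'1-IoU',round(best.fun,3))
E
python3 -m crank '[[[1,0,0,0,0],[1,0,0,0,0],[1,0,0,0,0],[1,0,0,0,0]]]'; python3 -c "
from h import *
pitchfit()"
python3 -m crank '[[[1,0,0,-0.004,0],[1,0,0,-0.008,0],[1,0,0,0,0],[1,0,0,0,0]]]'; python3 -c "
from h import *
pitchfit();go([])"
```

```text
time_s: 12.95
eef_pos: [0.4019, -0.2549, 0.1087]
tool_rot: [-0.0, 0.456, 0.89, -0.0]
contact_force: [0.2, 0.3, -1.0]
grip_width: 0.0137
gripper_force: 30.0
scene area 2343 pitch,dx,dz [0.8 0.6 0.4] 1-IoU 0.021
time_s: 13.55
eef_pos: [0.4019, -0.2548, 0.1209]
tool_rot: [-0.0, 0.456, 0.89, 0.0]
contact_force: [-0.2, -0.8, -2.6]
grip_width: 0.0137
gripper_force: 30.0
scene area 2398 pitch,dx,dz [1.2 0.5 0.2] 1-IoU 0.02
t 13.65 pos [ 401.8 -254.8  120.7] tilt 0.0 F [-0.5 -0.1 -3.2] w 13.8 gf 30.0
yyaw 35.7
```

```bash
python3 -m crank '[[[1,0,0,-0.01,0],[1,0,0,-0.02,0],[1,0,0,-0.02,0],[1,0,0,-0.025,0],[1,0,0,-0.025,0],[1,0,0,-0.025,0],[1,0,0,-0.015,0],[1,0,0,0,0],[1,0,0,0,0]]]'
python3 - <<'E'
from h import *
from scipy.optimize import minimize
pitchfit()
S=4;A={}
for n in CAL:
    im=cv2.imread(f"pics/{n}0.png");h=cv2.cvtColor(im,cv2.COLOR_BGR2HSV)
    m=cv2.inRange(h,(20,140,60),(32,255,255))|cv2.inRange(h,(0,170,90),(4,255,255))|cv2.inRange(h,(176,170,90),(180,255,255))
    k,l,st,_=cv2.connectedComponentsWithStats(cv2.morphologyEx(m,cv2.MORPH_OPEN,np.ones((3,3))))
    i=1+np.argmax(st[1:,4]); print(n,st[i])
    pts=np.argwhere(l==i)[:,::-1]; A[n]=np.zeros((420*S,560*S),np.uint8)
    cv2.fillConvexPoly(A[n],cv2.convexHull(((pts+.5)*S).astype(np.int32)),1)
V=np.array([(x,y,z) for y in (-87.5,87.5) for x,z in ((-95,0),(95,0),(95,220),(0,220),(-95,100))])/1e3
def sc(q,ns=("scene","top")):
    e=0
    for n in ns:
        B=np.zeros_like(A[n]); cv2.fillConvexPoly(B,cv2.convexHull(((proj(n,place(V,q))+.5)*S).astype(np.int32)),1); e+=1-(A[n]&B).sum()/(A[n]|B).sum()
    return e
for ns in (("scene","top"),("scene",),("top",)):
    r=minimize(sc,[.647,.0765,.367],args=(ns,),method='Nelder-Mead',options=dict(initial_simplex=[[.647,.0765,.367],[.66,.0765,.367],[.647,.09,.367],[.647,.0765,.45]]))
    print(ns,np.round(r.x,4),np.degrees(r.x[2]).round(1),round(r.fun,4))
    if len(ns)==2: b=r.x
t=place([(-.30,0,0)],b)[0]; go([(t[0],t[1],.240)],np.degrees(b[2])+90)
E
```

```text
time_s: 14.78
eef_pos: [0.4014, -0.2545, 0.2603]
tool_rot: [-0.001, 0.456, 0.89, 0.0]
contact_force: [-0.4, -0.3, -1.8]
grip_width: 0.0136
gripper_force: 30.0
scene area 3125 pitch,dx,dz [-0.3 -1.7 -0.5] 1-IoU 0.024
scene [ 237  125   96  120 6626]
top [ 187  144   82  103 4726]
('scene', 'top') [0.649  0.077  0.3643] 20.9 0.0588
('scene',) [0.6504 0.0781 0.3707] 21.2 0.0279
('top',) [0.6498 0.0774 0.3573] 20.5 0.0269
t 14.88 pos [ 401.4 -254.5  260. ] tilt 0.1 F [-0.  -0.5 -3.2] w 14.0 gf 30.0
shift [201.4 104.6  20.3] rows@50 4.0
yyaw 35.7 turn -75.2
```

```bash
python3 -m crank '[[[1,0,0,0,-4],[1,0,0,0,-7],[1,0,0,0,-8],[1,0,0,0,-8],[1,0,0,0,-8],[1,0,0,0,-8],[1,0,0,0,-8],[1,0,0,0,-8],[1,0,0,0,-8],[1,0,0,0,-5],[1,0,0,0,-3.2],[1,0,0,0,0]]]'
python3 - <<'E'
from h import *
b=(.6495,.0774,np.radians(20.9))
pitchfit()
t=place([(-.238,0,0)],b)[0]; go([(t[0],t[1],.230)],np.degrees(b[2])+90)
E
```

```text
time_s: 16.38
eef_pos: [0.4015, -0.255, 0.2601]
tool_rot: [-0.001, -0.181, 0.983, 0.0]
contact_force: [-0.1, 0.1, -1.8]
grip_width: 0.0136
gripper_force: 30.0
scene area 65 pitch,dx,dz [  52.4  211.6 -106.9] 1-IoU 0.943
t 16.48 pos [ 401.7 -255.   260.3] tilt 0.1 F [ 0.3  0.4 -1.8] w 13.5 gf 30.0
shift [-111.9  222.2   30.4] rows@50 4.4
yyaw 110.8 turn -0.1
```

```bash
python3 -m crank '[[[1,-0.005,0.01,0.003,0],[1,-0.009,0.018,0.003,0],[1,-0.013,0.026,0.003,0],[1,-0.014,0.028,0.003,0],[1,-0.014,0.028,0.003,0],[1,-0.014,0.028,0.003,0],[1,-0.014,0.028,0.003,0],[1,-0.013,0.026,0.003,0],[1,-0.009,0.018,0.003,0],[1,-0.007,0.012,0.003,0],[1,0,0,0,0],[1,0,0,0,0]]]'
python3 - <<'E'
from h import *
b=(.6495,.0774,np.radians(20.9))
pitchfit();pitchfit(cam="top")
cv2.imwrite("pics/scene3.png",CAL["scene"]["img"]);cv2.imwrite("pics/top3.png",CAL["top"]["img"])
for x in (-.238,-.165,-.108):
    t=place([(x,0,0)],b)[0]; go([(t[0],t[1],.228)],np.degrees(b[2])+90)
E
```

```text
time_s: 17.98
eef_pos: [0.4272, -0.0083, 0.2307]
tool_rot: [-0.0, -0.181, 0.984, -0.0]
contact_force: [-0.3, 0.2, -3.3]
grip_width: 0.0142
gripper_force: 30.0
scene area 529 pitch,dx,dz [ 12.2  74.  -78. ] 1-IoU 0.577
top area 1 pitch,dx,dz [0. 0. 0.] 1-IoU 1.0
t 18.18 pos [427.2  -8.3 230.8] tilt 0.0 F [-0.5 -0.1 -2.6] w 13.9 gf 30.0
shift [-0.2  0.8  2.8] rows@50 0.1
yyaw 110.8 turn -0.1
t 18.18 pos [427.2  -8.3 230.8] tilt 0.0 F [-0.5 -0.1 -2.6] w 13.9 gf 30.0
shift [-73.2   0.9   2.8] rows@50 1.5
yyaw 110.8 turn -0.1
t 18.18 pos [427.2  -8.3 230.8] tilt 0.0 F [-0.5 -0.1 -2.6] w 13.9 gf 30.0
shift [-130.2    1.     2.8] rows@50 2.6
yyaw 110.8 turn -0.1
```

```bash
python3 -m crank '[[[1,-0.006,0.001,0.004,0],[1,-0.01,0,0.001,0],[1,-0.014,0,0,0],[1,-0.015,0,0,0],[1,-0.015,0,0,0],[1,-0.015,0,0,0],[1,-0.015,0,0,0],[1,-0.013,0,0,0],[1,-0.010,0,0,0],[1,-0.008,0,0,0],[1,-0.006,0,0,0],[1,0,0,0,0]]]'
python3 - <<'E'
from h import *
b=(.6495,.0774,np.radians(20.9))
cams()
x0,y0,w,h=200,110,160,150
cv2.imwrite("pics/i1.png",np.hstack([cv2.resize(CAL["scene"]["img"][y0:y0+h,x0:x0+w],(400,375),interpolation=cv2.INTER_CUBIC),cv2.resize(CAL["top"]["img"][130:280,170:330],(400,375),interpolation=cv2.INTER_CUBIC)]))
t=place([(-.111,0,0)],b)[0]; go([(t[0],t[1],.2258)],np.degrees(b[2])+90)
E
```

```text
time_s: 19.68
eef_pos: [0.5458, 0.0389, 0.2256]
tool_rot: [-0.0, -0.182, 0.983, 0.0]
contact_force: [-0.4, -0.4, -3.5]
grip_width: 0.0139
gripper_force: 30.0
t 19.77 pos [545.2  38.6 225.6] tilt 0.1 F [-0.9  0.  -3.7] w 13.8 gf 30.0
shift [-0.2 -1.  -0.2] rows@50 0.0
yyaw 110.9 turn 0.0
```

View pics/i1.png

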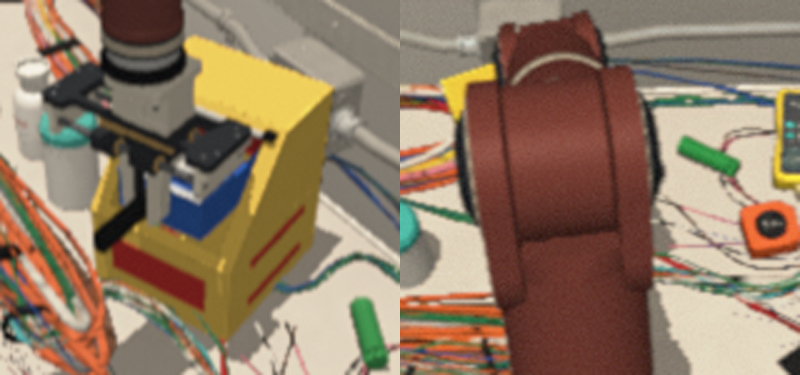

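The left half of the crop shows the blue scoop through the port with the flap open, the handle at about (120,225) in the fingers. Now I tip it by raising the grip with the front corners held against the opened flap.

```bash
python3 -m crank '[[[1,0,0,-0.006,0],[1,0,0,-0.008,0],[1,-0.001,0,-0.008,0],[1,-0.002,0,-0.01,0],[1,0,0,0,0]]]';  python3 -m crank '[[[1,-0.004,0,-0.008,0],[1,-0.004,0,-0.008,0],[1,-0.004,0,-0.008,0],[1,-0.005,0,-0.007,0],[1,0,0,0,0]]]'
python3 - <<'E'
from h import *
go([]);pitchfit()
E
```

```text
time_s: 20.4
eef_pos: [0.5486, 0.0398, 0.2587]
tool_rot: [0.001, -0.181, 0.983, -0.0]
contact_force: [-1.2, -0.6, -2.9]
grip_width: 0.014
gripper_force: 30.0
time_s: 21.02
eef_pos: [0.5653, 0.0464, 0.2896]
tool_rot: [0.002, -0.182, 0.983, 0.0]
contact_force: [-1.5, -0.3, -2.5]
grip_width: 0.0137
gripper_force: 30.1
t 21.02 pos [565.3  46.4 289.6] tilt 0.2 F [-1.5 -0.3 -2.5] w 13.7 gf 30.1
yyaw 110.9
scene area 592 pitch,dx,dz [38.7 14.5 -6.5] 1-IoU 0.405
```

```bash
python3 -m crank '[[[1,-0.006,0,-0.006,0],[1,-0.006,0,-0.006,0],[1,-0.006,0,-0.006,0],[1,-0.006,0,-0.006,0],[1,0,0,0,0],[1,0,0,0,0]]]'
python3 - <<'E'
from h import *
go([]);pitchfit()
im=CAL["scene"]["img"]; im3=im[110:260,200:360]
cv2.imwrite("pics/j1.png",cv2.resize(im3,(800,600),interpolation=cv2.INTER_CUBIC)[:, :])
E
```

```text
time_s: 21.88
eef_pos: [0.5862, 0.0542, 0.3125]
tool_rot: [-0.001, -0.181, 0.983, -0.0]
contact_force: [-4.7, -1.8, -2.3]
grip_width: 0.0135
gripper_force: 34.5
t 21.88 pos [586.2  54.2 312.5] tilt 0.1 F [-4.7 -1.8 -2.3] w 13.5 gf 34.5
yyaw 110.9
scene area 711 pitch,dx,dz [41.1  3.1 -2.2] 1-IoU 0.213
```

View pics/j1.png

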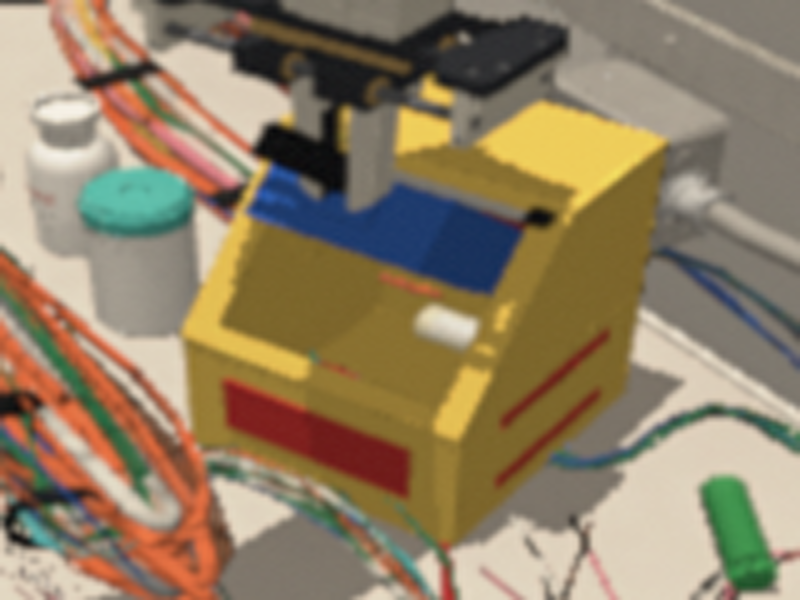

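The crop shows the scoop tipped about 40° in the port, and a white tube at (448,327) already on the bin floor. I'll tip a little further to be sure the second goes too.

```bash
python3 -m crank '[[[1,-0.003,0,-0.005,0],[1,-0.003,0,-0.006,0],[1,0,0,0,0],[1,0,0,0.004,0],[1,0,0,-0.004,0],[1,0,0,0,0],[1,0,0,0,0]]]'
python3 - <<'E'
from h import *
from station import get_state,capture
go([]);pitchfit();b=(.6495,.0774,np.radians(20.9))
x0,y0=200,110
im=CAL["scene"]["img"];h=cv2.cvtColor(im,cv2.COLOR_BGR2HSV)
# white-ish / blue-cap blobs within port polygon
P=np.array([(-86,-66,111),(-86,66,111),(-9,66,209),(-9,-66,209)])/1e3
poly=np.zeros(im.shape[:2],np.uint8);cv2.fillConvexPoly(poly,proj("scene",place(P,b)).astype(np.int32),255)
m=cv2.inRange(h,(0,0,110),(180,70,255))&poly
k,l,st,c=cv2.connectedComponentsWithStats(m)
print([(st[i].tolist(),c[i].round(0).tolist()) for i in range(1,k) if st[i,4]>6])
F=[]
for _ in range(6):
    capture("top"); F.append(get_state()["contact_force"][2])
print('Fz',np.mean(F).round(2))
E
```

```text
time_s: 22.85
eef_pos: [0.5926, 0.0568, 0.3243]
tool_rot: [0.001, -0.181, 0.983, 0.0]
contact_force: [-1.9, -0.5, -3.1]
grip_width: 0.0136
gripper_force: 32.5
t 22.85 pos [592.6  56.8 324.3] tilt 0.1 F [-1.9 -0.5 -3.1] w 13.6 gf 32.5
yyaw 110.9
scene area 900 pitch,dx,dz [46.7 -1.6 -2. ] 1-IoU 0.092
[([261, 147, 5, 6, 14], [263.0, 150.0]), ([272, 151, 5, 6, 19], [273.0, 153.0]), ([284, 187, 10, 10, 69], [288.0, 191.0])]
Fz -1.57
```

```bash
python3 -m crank '[[[1,0.006,0,0.002,0],[1,0.004,0,0.003,0],[1,0,0,0,0],[1,0,0,0,0]]]'
python3 - <<'E'
from h import *
from station import get_state,capture
pitchfit()
F=[]
for _ in range(16):
    capture("top"); F.append(get_state()["contact_force"])
print('F',np.mean(F,0).round(2),np.std(F,0).round(2))
E
```

```text
time_s: 23.75
eef_pos: [0.583, 0.053, 0.3188]
tool_rot: [0.0, -0.181, 0.983, -0.0]
contact_force: [-0.9, 0.1, -0.9]
grip_width: 0.0137
gripper_force: 32.5
scene area 909 pitch,dx,dz [45.6 -0.5 -4.9] 1-IoU 0.087
F [-0.64 -0.34 -1.83] [0.48 0.51 0.7 ]
```

```bash
python3 -m crank '[[[1,0.006,0,0,0],[1,0.012,0,0,0],[1,0.015,0,0,0],[1,0.015,0,0,0],[1,0.015,0,0,0],[1,0.015,0,0,0],[1,0.015,0,0,0],[1,0.015,0,0,0],[1,0.012,0,0,0],[1,0.010,0,0,0],[1,0.006,0,0,0],[1,0,0,0,0]]]'
python3 - <<'E'
from h import *
from station import get_state,capture
F=[]
for _ in range(16):
    capture("top"); F.append(get_state()["contact_force"])
print('F',np.mean(F,0).round(2))
pitchfit();pitchfit(cam="top")
go([(.4015,-.25,.318),(.4015,-.255,.318)])
im=CAL["scene"]["img"];im0=cv2.imread("pics/scene0.png")
b=(.6495,.0774,np.radians(20.9))
P=np.array([(-86,-66,111),(-86,66,111),(-9,66,209),(-9,-66,209)])/1e3
poly=np.zeros(im.shape[:2],np.uint8);cv2.fillConvexPoly(poly,proj("scene",place(P,b)).astype(np.int32),255)
for i in (im0,im):
    h=cv2.cvtColor(i,cv2.COLOR_BGR2HSV);m=(cv2.inRange(h,(0,150,70),(6,255,255))|cv2.inRange(h,(174,150,70),(180,255,255)))&poly; print('red',(m>0).sum(),(poly>0).sum())
E
```

```text
time_s: 26.15
eef_pos: [0.4557, 0.0044, 0.3188]
tool_rot: [0.0, -0.181, 0.983, -0.0]
contact_force: [-0.8, -0.5, -1.6]
grip_width: 0.0136
gripper_force: 32.5
F [ 0.28 -0.1  -1.83]
scene area 930 pitch,dx,dz [49.8  3.  -3.2] 1-IoU 0.182
top area 1 pitch,dx,dz [0. 0. 0.] 1-IoU 1.0
t 27.15 pos [455.9   4.5 318.8] tilt 0.0 F [ 0.3 -0.2 -2.1] w 13.5 gf 32.5
shift [ 141.6 -218.3    0.8] rows@50 4.4
shift [ 1.8 -4.7  0. ] rows@50 0.1
yyaw 110.9
red 2112 2411
red 1667 2411
```

```bash
python3 -m crank '[[[1,0.012,-0.008,0,0],[1,0.016,-0.018,0,0],[1,0.018,-0.026,0,0],[1,0.018,-0.03,0,0],[1,0.018,-0.03,0,0],[1,0.018,-0.03,0,0],[1,0.016,-0.03,0,0],[1,0.012,-0.024,0,0],[1,0.009,-0.015,0,0],[1,0.006,-0.01,0,0],[1,0,0,0,0]]]'; python3 -m crank '[[[1,0,0,0,4],[1,0,0,0,7],[1,0,0,0,8],[1,0,0,0,8],[1,0,0,0,8],[1,0,0,0,8],[1,0,0,0,8],[1,0,0,0,8],[1,0,0,0,8],[1,0,0,0,5],[1,0,0,0,3.2],[1,0,0,0,0]]]'
python3 - <<'E'
from h import *
pitchfit();pitchfit(cam="top")
go([(.439,-.3065,.30),(.439,-.3065,.19)],35.7)
c=CAL["scene"]["img"];h=cv2.cvtColor(c,cv2.COLOR_BGR2HSV)
im=c;im0=cv2.imread("pics/scene0.png");b=(.6495,.0774,np.radians(20.9))
P=np.array([(-86,-66,111),(-86,66,111),(-9,66,209),(-9,-66,209)])/1e3
poly=np.zeros(im.shape[:2],np.uint8);cv2.fillConvexPoly(poly,proj("scene",place(P,b)).astype(np.int32),255)
for i in (im0,im):
    h=cv2.cvtColor(i,cv2.COLOR_BGR2HSV);m=(cv2.inRange(h,(0,150,70),(6,255,255))|cv2.inRange(h,(174,150,70),(180,255,255)))&poly; print('red',(m>0).sum())
for n in ("scene","top"):
    d=cv2.absdiff(cv2.GaussianBlur(CAL[n]["img"],(3,3),0),cv2.GaussianBlur(cv2.imread(f"pics/{n}0.png"),(3,3),0)).max(2)>45
    k,l,st,_=cv2.connectedComponentsWithStats(d.astype(np.uint8)); print(n,[s.tolist() for s in st[1:] if s[4]>25])
E
```

```text
time_s: 28.52
eef_pos: [0.4005, -0.2538, 0.3187]
tool_rot: [-0.0, -0.181, 0.984, -0.0]
contact_force: [-0.9, 0.3, -2.5]
grip_width: 0.0137
gripper_force: 32.5
time_s: 30.02
eef_pos: [0.4015, -0.2519, 0.3187]
tool_rot: [-0.0, 0.455, 0.89, 0.0]
contact_force: [-0.2, 0.9, -2.0]
grip_width: 0.0135
gripper_force: 32.5
scene area 3102 pitch,dx,dz [55.8  6.1  3.9] 1-IoU 0.098
top area 317 pitch,dx,dz [ 67.   8. -20.] 1-IoU 0.588
t 30.23 pos [ 401.3 -252.7  318.8] tilt 0.0 F [-0.9  0.7 -1.3] w 13.9 gf 32.5
shift [-65.7  -0.9  18.8] rows@50 1.3
shift [ -0.  -0. 110.] rows@50 2.2
yyaw 35.8 turn 0.1
red 2112
red 135
scene [[0, 0, 49, 50, 1565], [77, 0, 273, 395, 31473], [22, 48, 43, 50, 685], [186, 72, 9, 9, 43], [210, 88, 11, 11, 65], [276, 90, 23, 6, 33], [48, 95, 10, 21, 62], [90, 148, 54, 103, 2899], [0, 171, 8, 66, 232], [259, 232, 16, 15, 82], [0, 237, 9, 12, 31], [1, 248, 6, 40, 73], [13, 248, 18, 47, 352], [32, 261, 12, 32, 146], [60, 272, 50, 52, 1435], [0, 294, 9, 25, 122], [100, 322, 29, 38, 702], [242, 324, 24, 16, 225], [251, 341, 11, 4, 29], [90, 365, 8, 5, 29]]
top [[230, 156, 183, 206, 17011], [240, 225, 18, 10, 55], [375, 234, 31, 29, 371], [0, 283, 195, 74, 7831], [326, 289, 11, 9, 64], [266, 347, 18, 30, 287], [15, 356, 20, 7, 68], [35, 356, 64, 18, 435], [137, 359, 39, 61, 1417], [0, 366, 51, 27, 579], [174, 376, 69, 44, 2197], [244, 376, 54, 33, 1027], [240, 390, 9, 12, 61], [246, 390, 37, 23, 253], [165, 397, 12, 21, 42], [101, 405, 42, 15, 181]]
```

```bash
python3 -m crank '[[[1,-0.01,0,0,0],[1,-0.017,0,0.002,0],[1,-0.018,0,0.002,0],[1,-0.017,0,0.004,0],[1,-0.010,0,0.01,0],[1,0,0,0.02,0],[1,0,0,0.025,0],[1,0,0,0.025,0],[1,0,0,0.015,0],[1,0,0,0.008,0],[1,0,0,0,0],[1,0,0,0,0]]]';python3 - <<'E'
from h import *
pitchfit();go([])
E
```

```text
time_s: 31.72
eef_pos: [0.4436, -0.3119, 0.2085]
tool_rot: [0.001, 0.456, 0.89, -0.0]
contact_force: [-0.9, 0.1, -1.0]
grip_width: 0.0137
gripper_force: 32.5
scene area 1999 pitch,dx,dz [54.4  5.4  1.4] 1-IoU 0.189
t 31.82 pos [ 443.6 -311.7  208.6] tilt 0.1 F [ 0.1  0.  -1.9] w 13.8 gf 32.5
yyaw 35.7
```

```bash
python3 -m crank '[[[1,0,0,0.004,0],[1,0,0,0.004,0],[1,0,0,0.004,0],[1,0,0,0,0]]]'; python3 -m crank '[[[1,0,0,0.004,0],[1,0,0,0.004,0],[1,0,0,0.004,0],[1,0,0,0,0]]]'
```

```text
time_s: 32.33
eef_pos: [0.4432, -0.3115, 0.1961]
tool_rot: [-0.0, 0.456, 0.89, 0.0]
contact_force: [-1.1, 2.3, 2.8]
grip_width: 0.0138
gripper_force: 32.5
time_s: 32.83
eef_pos: [0.4402, -0.3075, 0.1897]
tool_rot: [-0.005, 0.456, 0.89, 0.004]
contact_force: [-15.3, 16.3, 49.1]
grip_width: 0.0141
gripper_force: 55.9
```

```bash
python3 -m crank '[[[1,0.004,0,-0.001,0],[1,0.006,0,0,0],[1,0.006,0,0,0],[1,0,0,0,0]]]'; python3 -c "
from h import *
pitchfit()"
```

```text
time_s: 33.33
eef_pos: [0.4342, -0.2991, 0.1868]
tool_rot: [0.002, 0.456, 0.89, -0.0]
contact_force: [-2.8, 2.0, 11.9]
grip_width: 0.0137
gripper_force: 34.7
scene area 2310 pitch,dx,dz [46.6  3.6  1.7] 1-IoU 0.157
```

```bash
python3 -m crank '[[[1,0.006,0,0.003,0],[1,0.006,0,0.004,0],[1,0.006,0,0.004,0],[1,0.005,0,0.004,0],[1,0,0,0,0]]]'; python3 -m crank '[[[1,0.006,0,0.005,0],[1,0.005,0,0.005,0],[1,0.005,0,0.006,0],[1,0.005,0,0.006,0],[1,0,0,0,0]]]';python3 -c "
from h import *
pitchfit();go([(.4019,-.2549,.1087)])"
```

```text
time_s: 34.05
eef_pos: [0.4205, -0.2797, 0.1696]
tool_rot: [0.0, 0.456, 0.89, -0.0]
contact_force: [-0.2, 0.2, 2.4]
grip_width: 0.0138
gripper_force: 30.0
time_s: 34.67
eef_pos: [0.4076, -0.262, 0.1471]
tool_rot: [-0.001, 0.456, 0.89, 0.0]
contact_force: [0.9, -1.4, -0.7]
grip_width: 0.0139
gripper_force: 30.0
scene area 3243 pitch,dx,dz [17.9 -1.8 -1.6] 1-IoU 0.056
t 34.77 pos [ 407.7 -262.1  147.4] tilt 0.1 F [ 0.2 -0.8 -1.7] w 13.5 gf 30.0
shift [ 9.1 -0.5 38.7] rows@50 0.8
yyaw 35.7
```

```bash
python3 -m crank '[[[1,0.005,0,0.005,0],[1,0.005,0,0.006,0],[1,0.004,0,0.006,0],[1,0,0,0,0]]]'; python3 -m crank '[[[1,0.003,0,0.005,0],[1,0.003,0,0.006,0],[1,0.002,0,0.006,0],[1,0,0,0,0]]]';python3 -c "
from h import *
pitchfit();go([(.4019,-.2549,.1087)])"
```

```text
time_s: 35.28
eef_pos: [0.3995, -0.2507, 0.1302]
tool_rot: [-0.001, 0.456, 0.89, 0.0]
contact_force: [0.5, 0.0, 0.6]
grip_width: 0.0139
gripper_force: 30.0
time_s: 35.78
eef_pos: [0.3949, -0.2443, 0.1132]
tool_rot: [-0.001, 0.456, 0.89, 0.0]
contact_force: [0.1, -0.6, 0.2]
grip_width: 0.0138
gripper_force: 30.0
scene area 3454 pitch,dx,dz [3.3 0.5 1.1] 1-IoU 0.025
t 35.88 pos [ 394.9 -244.4  113.4] tilt 0.1 F [ 0.1  0.2 -1.8] w 14.0 gf 30.0
shift [-12.6  -0.4   4.7] rows@50 0.3
yyaw 35.7
```

Nearly level (3°). I'll lower the last few mm, release and back away.

```bash
python3 -m crank '[[[1,0,0,0.003,0],[1,0,0,0.002,0],[1,0,0,0,0]]]'; python3 -m crank '[[[0.5,0,0,0,0],[0,0,0,0,0],[-1,0,0,0,0],[-1,0,0,0,0],[-1,0,0,0,0],[-1,0,0,0,0],[-1,0,0,0,0]]]';python3 -m crank '[[[-1,0,0,-0.01,0],[-1,0,0,-0.03,0],[-1,0,0,-0.04,0],[-1,0,0,-0.05,0],[-1,0,0,-0.05,0],[-1,0.03,-0.03,-0.02,0],[-1,0.03,-0.05,0,0],[-1,0,-0.05,0,0],[-1,0,-0.05,0,0],[-1,0,0,0,0]]]'
python3 - <<'E'
from h import *
cams();go([])
im={n:CAL[n]["img"] for n in CAL}
# joint hull fit of the scoop resting on the mat (x,y,yaw,pitch)
from scipy.optimize import minimize
S=4
V=np.array([(x,y,z) for y in (-51,51) for x,z in ((-55,46),(60,46),(60,12),(25,0),(-55,0))])/1e3
def run(im,cam,q0):
    h=cv2.cvtColor(im,cv2.COLOR_BGR2HSV);m=cv2.inRange(h,(104,150,50),(120,255,255));k,l,st,_=cv2.connectedComponentsWithStats(m);i=1+np.argmax(st[1:,4])
    A=np.zeros((420*S,560*S),np.uint8);pts=np.argwhere(l==i)[:,::-1];cv2.fillConvexPoly(A,cv2.convexHull(((pts+.5)*S).astype(np.int32)),1)
    def sc(q):
        W=place(V@Ro.from_euler('y',q[3]).as_matrix().T,q[:3],.003);B=np.zeros_like(A);cv2.fillConvexPoly(B,cv2.convexHull(((proj(cam,W)+.5)*S).astype(np.int32)),1);return 1-(A&B).sum()/(A|B).sum()
    r=minimize(sc,q0,method='Nelder-Mead',options=dict(initial_simplex=np.array(q0)+np.vstack([np.zeros(4),np.diag([.01,.01,.1,.05])])))
    print(cam,st[i].tolist(),np.round(r.x,3),round(r.fun,3))
run(cv2.imread("pics/scene0.png"),"scene",[.447,-.318,-.947,0]);run(im["scene"],"scene",[.44,-.307,-.947,0])
b=(.6495,.0774,np.radians(20.9))
P=np.array([(-86,-66,111),(-86,66,111),(-9,66,209),(-9,-66,209)])/1e3
for n in im:
    poly=np.zeros((420,560),np.uint8);cv2.fillConvexPoly(poly,proj(n,place(P,b)).astype(np.int32),255)
    for i in (cv2.imread(f"pics/{n}0.png"),im[n]):
        h=cv2.cvtColor(i,cv2.COLOR_BGR2HSV);m=(cv2.inRange(h,(0,150,70),(6,255,255))|cv2.inRange(h,(174,150,70),(180,255,255)))&poly; print(n,'red',(m>0).sum())
    d=cv2.absdiff(cv2.GaussianBlur(im[n],(3,3),0),cv2.GaussianBlur(cv2.imread(f"pics/{n}0.png"),(3,3),0)).max(2)>45
    k,l,st,_=cv2.connectedComponentsWithStats(d.astype(np.uint8)); print(n,[s.tolist() for s in st[1:] if s[4]>25])
E
```

```text
time_s: 36.25
eef_pos: [0.3949, -0.2444, 0.1086]
tool_rot: [-0.001, 0.456, 0.89, 0.0]
contact_force: [-0.9, 1.6, 0.5]
grip_width: 0.0136
gripper_force: 30.0
time_s: 37.12
eef_pos: [0.3954, -0.2449, 0.1088]
tool_rot: [-0.0, 0.456, 0.89, -0.0]
contact_force: [-0.8, 0.4, -0.1]
grip_width: 0.0789
gripper_force: 0.0
time_s: 38.38
eef_pos: [0.211, -0.3027, 0.3096]
tool_rot: [0.001, 0.46, 0.888, -0.0]
contact_force: [0.3, 0.5, 0.4]
grip_width: 0.0929
gripper_force: 0.0
t 38.48 pos [ 214.1 -301.1  309.2] tilt 0.1 F [ 0.9  0.2 -0.6] w 93.1 gf 0.0
yyaw 35.6
scene [278, 321, 70, 74, 3085] [ 0.446 -0.317 -0.938  0.026] 0.049
scene [272, 319, 70, 74, 3561] [ 0.44  -0.307 -0.936  0.03 ] 0.051
scene red 2112
scene red 2110
scene [[9, 0, 35, 36, 502], [0, 11, 53, 62, 854], [0, 31, 286, 389, 25617], [13, 30, 20, 4, 48], [0, 54, 5, 8, 26], [64, 60, 7, 13, 50], [23, 82, 31, 31, 327], [0, 90, 23, 16, 190], [28, 94, 15, 31, 68], [21, 105, 6, 12, 36], [1, 106, 21, 14, 187], [0, 113, 124, 143, 4900], [43, 126, 16, 34, 70], [0, 211, 4, 26, 68], [25, 246, 13, 23, 52], [11, 248, 21, 48, 371], [1, 253, 11, 43, 75], [59, 272, 51, 51, 1448], [252, 279, 33, 21, 254], [39, 281, 5, 12, 39], [123, 296, 36, 16, 151], [272, 318, 39, 57, 1114], [237, 321, 7, 11, 63], [93, 327, 65, 74, 2304], [330, 335, 20, 60, 391], [327, 342, 13, 3, 26], [156, 361, 12, 20, 75], [57, 371, 14, 6, 36], [159, 388, 7, 11, 41], [155, 412, 8, 8, 38]]
top red 1673
top red 1674
top [[226, 245, 241, 117, 15442], [297, 255, 13, 12, 82], [0, 283, 195, 74, 7789], [295, 343, 44, 34, 175], [299, 345, 6, 9, 29], [271, 346, 20, 31, 346], [243, 347, 102, 73, 2396], [250, 355, 5, 9, 29], [15, 356, 20, 7, 68], [35, 356, 66, 18, 578], [138, 359, 37, 50, 1080], [256, 367, 12, 10, 48], [0, 369, 20, 17, 149], [22, 370, 25, 21, 294], [175, 376, 68, 44, 2204], [165, 397, 12, 21, 45], [251, 401, 29, 12, 83], [108, 408, 14, 8, 39], [150, 411, 13, 9, 61], [123, 413, 13, 7, 47]]
```

```bash
python3 -c "
from station import *
print(hand_in())"
```

```text
the job is handed in; nothing more can be done
None
```

I handed the job in at about 38.5 s. Image checks showed the flap shut, the scoop empty and level on its mat, and the bystanders where they were; I saw only one tube on the bin floor, and infer the second from the empty scoop and no stray tube in view.

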